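# Fit the loop-back plug and start its jackscrew

### The job

Put the loop-back plug into the docking socket on the press deck, bevelled corners together and fully home, then start its captive jackscrew without cross-threading it: turn the knob backward (counter-clockwise from above) until the screw drops off the thread end, then forward one full turn so that the thread draws it down. Leave the things lying round about where they are, and finish still gripping the knob, with the screw held started; do not let go.

Things in the scene. Friction and masses are not known exactly. Their poses are not given: they have to be found in the camera images.
- dock: docking socket, fixed to the deck: grey housing 88 mm (its x) by 72 mm (its y), flat rim 38 mm above the deck, on a base plate 118 x 72 x 6 mm whose ears stick out at both x ends. Origin at the centre of its underside, z up. The plug enters one way round only, plug x along dock x, bevelled corners (+x, +y) together
- dock_mouth (a point): centre of the socket's rim, 38 mm above dock. Round it opens a pocket 57 (x) by 43 (y) mm, 15 mm deep, its +x, +y corner filled by a 9.5 mm bevel
- boss (a point): centre of the pocket floor, 23 mm above dock: mouth of a brass threaded boss, bore 26 mm, one right-hand thread of 6 mm pitch with a square-cut upper end
- plug: loose loop-back plug, 0.24 to 0.39 kg, no cable, standing upright. Origin at the centre of its underside, z up. Black contact block 54 (x) by 40 (y) mm, 14 mm high, foot tapered by 2 mm over the lowest 4 mm; 1.5 mm play a side in the pocket; +x, +y corner bevelled 10 mm. Above it a grey hood. Fully home the hood rests on the dock's rim and this origin is 24 mm above the dock's
- hood (a point): centre of the hood's flat top, 46 mm above plug. Hood 66 (x) by 50 (y) mm, 32 mm high, same corner bevelled 12 mm. Carry the plug by the two long faces, 50 mm apart: fingers close along plug y, pads centred about 9 mm below this point
- jackscrew: captive jackscrew on the plug's vertical axis, 0.12 kg; it turns, and slides up and down by 15 mm, sinking by its own weight only. Its frame is the plug's when both joints read 0. Right-hand thread, 23 mm, 6 mm pitch, square-cut end, comes out of the plug's underside. On the deck, or just seated, it is pushed up and the knob stands 13 to 16 mm clear of the hood
- knob (a point): centre of the top face of the screw's head, a round knurled steel knob 26 mm across and 18 mm high with a slot across the top; grip it across the diameter in any direction. 80 mm above plug at jack_sink 0, lower by jack_sink
- jack_sink (a joint): how far the screw has sunk in the plug, m, 0 to 0.015. Plug home, screw standing on the boss thread: 0.0015 + 0.006 x jack_turn / 6.283. As the thread ends pass it drops by 6 mm, to about 0.0075. After that each turn forward draws it 6 mm down (about 0.0135 one turn after the drop), each turn back lifts it as much
- jack_turn (a joint): turn of the screw in the plug, rad, positive forward (tightening, clockwise from above), counted over whole turns. Starts between 0.5 and 1.5; with the plug home the thread ends pass at about 0 (within 0.3), so the drop comes within a third of a turn backward. Turns with little friction and stays where it is left
- tip: spare heater tip: black block 60 x 33 mm with a brown layer and a narrow metal blade on top, 40 mm high, on the deck; leave it alone (origin at the centre of its underside)
- carrier: light-grey flex carrier plate 100 x 50 x 12 mm with dark windows, lying on the deck; leave it alone (origin at the centre of its underside)
- hexkey: small L-shaped hex key, 83 x 33 x 6 mm, lying on the deck; leave it alone (origin at the centre of its underside)
- mic: spare micrometer head, a stepped metal cylinder 62 mm long and 15 mm thick, lying on the deck; leave it alone (origin at the centre of its underside)
- slidebox: small white cardboard box 85 x 41 x 30 mm; leave it alone (origin at the centre of its underside)
- flux: small brown dropper bottle, 33 mm wide and 102 mm high; leave it alone (origin at the centre of its underside)
- tape: roll of amber film tape lying flat, 66 mm across and 15 mm high; leave it alone (origin at the centre of its underside)

How it is judged:
By the outcome, as a careful person would: the job done as asked, in the order asked, and still so for the second after the job is handed in, while the arm keeps its last pose, push and grip.
It also fails if it takes over 72 s, if anything falls off the work surface, if the arm or the gripper's body presses on something with over 40 N, if the wrist force passes 120 N, or if a joint passes its speed limit or range.

### The arm

A 6-joint arm with a two-finger parallel gripper is mounted at the origin on a cart in front of the work surface, level with it; the furniture and walls round the work are solid. World frame = base frame: x ahead of the robot, y to its left, z up, the work surface at z = 0. Lengths are in m, angles in rad, forces in N, time in s.
With the tool pointing down it reaches from about 0.375 to 0.925 m from the base axis. Payload 5.7 kg.
Tool frame: the origin (TCP) lies at the very end of the fingers, on their centre line; the grasp point (between the pads) lies 19 mm behind it; z points along the fingers, y is the line along which they close (so a half turn about z gives the same grasp; the last joint's range is limited). The gripper opens to 85 mm and grips with 20 to 120 N. Pads are 22 mm wide; open, the fingers measure 114 mm over their backs; the gripper's body (76 mm by 85 mm) begins 54 mm behind the grasp point. The pads swing forward as they close: fully open they stand 13 mm farther back than shut.
Start: joints at [1.219, 0.359, 1.51, -0, 1.272, -0.115], TCP at [0.141, 0.583, 0.231] pointing down, gripper open.
Joint ranges: [-2.97, 2.97], [-1.01, 2.36], [0.21, 2.38], [-0.96, 4.11], [0.2, 2.71], [-2.98, 2.98]. Speed limits (rad/s): [2.39, 2.39, 3.14, 3.14, 3.14, 3.14].

### API

Orientations are given as a unit quaternion [w, x, y, z].
In Python, from plant import * gives the robot as it stands.
- The arm moves only by the tool step_arm, never from a script. Its argument "steps" is a list of rows, each a list of 5 numbers: the finger opening in cm, from 0 to 8.54, then the shift along the tool's x, y, z in cm, then the turn about the tool's z in rad. A call has 1 to 12 rows; each row shifts and turns the commanded pose from where the row before left it, along the tool's axes as they then stand; what a row does not reach is not made up. A row lasts 1/8 s, in which the tool goes at most 62.5 mm and 10.7 degrees, less where a joint would pass 70% of its speed; a pose out of reach is approached as far as the arm can. A call with a gripper value outside its range is refused whole. The fingers move at their own pace and stop on an object; the grip force is fixed at half the most. Time passes only in rows, so rows that do not move let the fingers close. It gives the time, the measured TCP pose, the force, the opening and the grip force at its end, in the units of the state.
- read_state(): the state, without advancing time (a new reading comes with each control period).
- read_camera(name): name is "side" or "top"; returns the picture (384x512x3 uint8, blue, green, red); there is no depth.
- camera_params(name): a dict with "fx", "fy", "cx", "cy" (pixels), "dist_coeffs" ([k1, k2, p1, p2, k3] as OpenCV has them; the pictures are not rectified), "cam_to_world" (4x4, takes a point from camera to world coordinates). Camera axes: x right, y down, z forward; pixel columns grow to the right and rows downward; lengths in m; the calibration is good to about 2 mm. A picture is of the moment at which its call begins. camera_params takes no time and is no camera call.
- hand_in(): hands the job in; it is judged then, once.
The state is a dict: "time_s": time; "joint_pos": joint angles; "qvel": joint speeds; "joint_efforts": joint torques, N m; "tcp_pos": TCP position; "ee_rot": TCP orientation; "ft_force": force on the tool from outside, world axes, zero at the start; "wrist_torque": the same for the moment, N m; "opening": finger opening in m; "gripper_force": force on a finger pad.
Only numpy, scipy, OpenCV 4.12 (cv2) and the standard library are available. Lean on these libraries where they do the work, as an engineer would, in place of code of your own. Each camera call takes 0.05 s, during which the arm holds its last target. There are 200 camera calls.

## Working session

There is one attempt and no reset: what is moved stays moved. The work goes in short steps, Python scripts to look and compute and a tool call to move; the robot and the scene stay as the last step left them, time stands still between calls to the robot, and variables do not carry over. Pictures are saved under pics/ and viewed, at most 10 in all, crops included, and the job is handed in when it is done.

Besides the shell and the picture viewer there is one more tool, called after "Call:" in YAML: its name, and indented under it one key for each argument. step_arm: Moves the arm, as the interface text tells. Its arguments: {"type":"object","properties":{"steps":{"type":"array","items":{"type":"array","items":{"type":"number"}}}},"required":["steps"]}

```bash
mkdir -p pics; ls
python3 - <<'E'
from plant import *
import cv2
for n in("side","top"):
    cv2.imwrite(f"pics/{n}0.png",read_camera(n)); p=camera_params(n); print(n,p)
s=read_state(); print(s)
E
```

```text
pics
side {'fx': 367.3565519845115, 'fy': 367.3565519845115, 'cx': 261.0242237478884, 'cy': 191.8591433678065, 'dist_coeffs': array([-0.07825514,  0.        ,  0.        ,  0.        ,  0.        ]), 'cam_to_world': array([[ 0.95576171, -0.14055398,  0.25838755,  0.37292205],
       [-0.29360681, -0.50884358,  0.8092424 , -0.84200123],
       [ 0.0177366 , -0.84930724, -0.52760081,  0.61696736],
       [ 0.        ,  0.        ,  0.        ,  1.        ]])}
top {'fx': 487.8567431688623, 'fy': 487.8567431688623, 'cx': 265.7656066464627, 'cy': 196.95413329189998, 'dist_coeffs': array([-0.01006455,  0.        ,  0.        ,  0.        ,  0.        ]), 'cam_to_world': array([[-0.00989945, -0.9852153 ,  0.17103453,  0.41292607],
       [-0.99991519,  0.01120072,  0.00664488, -0.01467771],
       [-0.00846235, -0.17095425, -0.98524263,  1.43758791],
       [ 0.        ,  0.        ,  0.        ,  1.        ]])}
{'time_s': 0.1, 'joint_pos': array([ 1.21888765e+00,  3.59447705e-01,  1.51134280e+00,  3.03299472e-05,
        1.27253269e+00, -1.15129134e-01]), 'qvel': array([ 1.37408819e-03, -1.14487791e-03, -1.79779181e-03, -1.95029112e-03,
       -8.31318596e-05, -4.74322138e-04]), 'joint_efforts': array([ 4.88968035e-04, -5.28657138e+01, -2.79351944e+01, -1.35804048e-04,
        5.05631280e-03, -2.77420838e-06]), 'tcp_pos': array([0.14053797, 0.582657  , 0.23052182]), 'ee_rot': array([-2.14324495e-04,  1.18117795e-01,  9.92999213e-01, -8.38434802e-04]), 'ft_force': array([-1.19662654, -0.7552841 ,  0.3116801 ]), 'wrist_torque': array([ 0.00172692, -0.02499295,  0.0197486 ]), 'gripper_force': 0.0, 'opening': 0.08518648717325586}
```

View pics/top0.png

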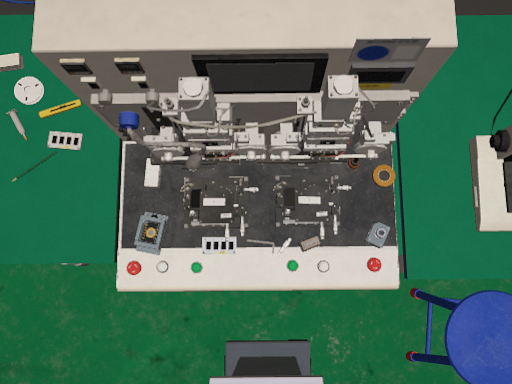

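View pics/side0.png

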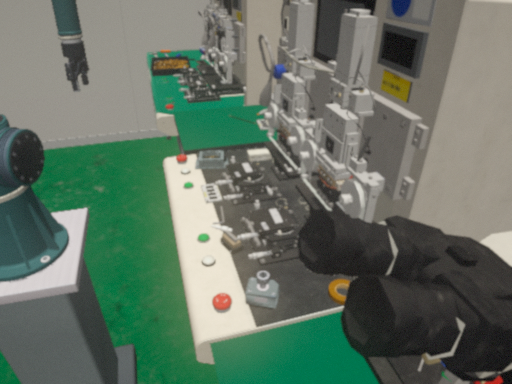

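Run:
```python
import cv2,numpy as np
t=cv2.imread("pics/top0.png");s=cv2.imread("pics/side0.png")
f=lambda im,u,v,w,h,k:cv2.resize(im[v:v+h,u:u+w],None,fx=k,fy=k,interpolation=cv2.INTER_CUBIC)
a=f(t,126,205,50,50,8);b=f(t,354,210,50,50,8)
c=f(s,187,135,50,50,4);c=f(s,180,135,60,45,6);d=f(s,235,260,60,45,6)
cv2.imwrite("pics/ct.png",np.hstack([a[:,:400],b[:,:400]]))
cv2.imwrite("pics/cs.png",np.hstack([c,d]))
```

```text
(no output)
```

View pics/ct.png

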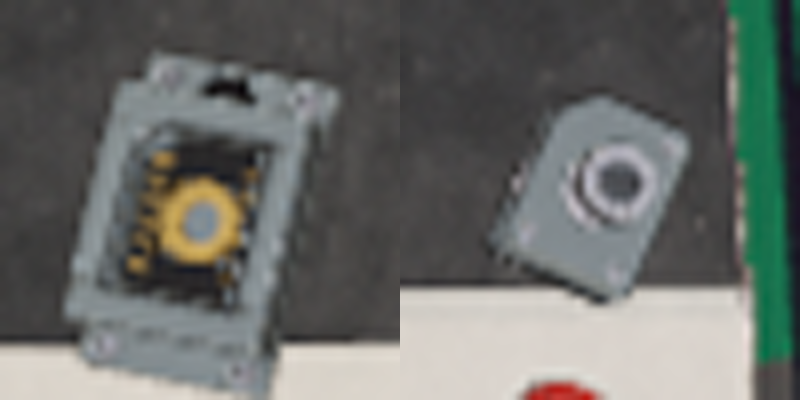

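View pics/cs.png

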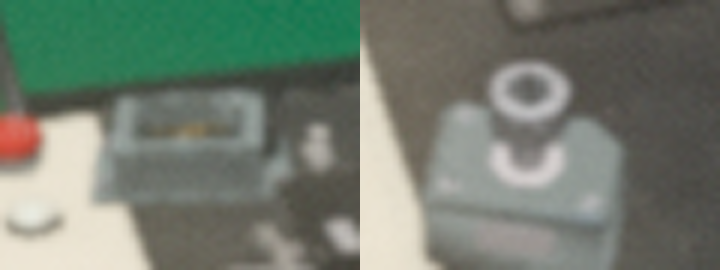

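```bash
cat > h.py <<'E'
import numpy as np,cv2
from plant import *
from scipy.optimize import least_squares
def proj(n,P):
    c=camera_params(n);T=np.linalg.inv(c["cam_to_world"]);K=np.array([[c["fx"],0,c["cx"]],[0,c["fy"],c["cy"]],[0,0,1]])
    return cv2.projectPoints(np.atleast_2d(P).astype(float),cv2.Rodrigues(T[:3,:3])[0],T[:3,3],K,c["dist_coeffs"])[0][:,0]
def pose(q,P):
    c,s=np.cos(q[3]),np.sin(q[3]);return np.atleast_2d(P)@np.array([[c,s,0],[-s,c,0],[0,0,1]])+q[:3]
def cr(X,Y,u,v,k): return ((X+.5)/k-.5+u,(Y+.5)/k-.5+v)
def fit(obs,q0,fz=False):
    # obs: (cam, px, point)
    def r(q):
        q=np.r_[q[:2],0,q[2]] if fz else q
        return np.concatenate([proj(n,pose(q,p))[0]-px for n,px,p in obs])
    q0=np.array(q0,float)
    if fz:q0=q0[[0,1,3]]
    s=least_squares(r,q0,loss="soft_l1",f_scale=.7)
    return s.x,r(s.x).reshape(-1,2)
E
cat > m.py <<'E'
from h import *
T=lambda X,Y:cr(X,Y,126,205,8); U=lambda X,Y:cr(X-400,Y,354,210,8)
S=lambda X,Y:cr(X,Y,180,135,6); V=lambda X,Y:cr(X-360,Y,235,260,6)
d=[("top",T(118,82),(.044,.036,.038)),("top",T(305,110),(.044,-.036,.038)),("top",T(262,350),(-.044,-.036,.038)),("top",T(68,312),(-.044,.036,.038)),
("top",T(203,222),(0,0,.023)),("top",T(272,145),(.0285,-.0215,.038)),("top",T(155,55),(.059,.036,.006)),("top",T(338,90),(.059,-.036,.006)),("top",T(268,395),(-.059,-.036,.006)),
("side",S(120,92),(-.044,.036,.038)),("side",S(265,92),(.044,.036,.038)),("side",S(268,150),(.044,-.036,.038)),("side",S(110,150),(-.044,-.036,.038)),("side",S(95,200),(-.059,-.036,.003))]
p=[("top",U(692,140),(.033,-.025,.046)),("top",U(615,300),(-.033,-.025,.046)),("top",U(620,181),(0,0,.080)),("top",U(602,95),(.033,.013,.046)),("top",U(558,118),(.021,.025,.046)),
("side",V(530,92),(0,0,.080)),("side",V(435,200),(-.033,-.025,.046)),("side",V(620,222),(.033,-.025,.046)),("side",V(622,152),(.033,.013,.046))]
for o,q0 in((d,(.4,.3,0,-.2)),(p,(.4,-.3,0,-.4))):
    for fz in(0,1):
        q,r=fit(o,q0,fz);print(q.round(4));
    print(r.round(1).tolist())
# knob triangulation, free
k=least_squares(lambda P:np.r_[proj("top",P)[0]-U(620,181),proj("side",P)[0]-V(530,92)],(.4,-.3,.08));print(k.x,k.cost)
E
python3 m.py
```

```text
[ 0.5593  0.3313  0.0013 -0.1941]
[ 0.5595  0.3317 -0.1944]
[[0.3, -0.7], [1.1, 0.3], [-0.2, 0.2], [-0.4, 0.4], [-0.4, -0.6], [-0.8, 0.2], [-0.4, -0.8], [0.3, -0.8], [0.4, 0.4], [-0.3, 0.9], [-0.1, 0.2], [-0.3, -0.6], [0.6, 0.2], [-0.5, 0.9]]
[ 0.5458 -0.3248 -0.0008 -0.4622]
[ 0.5457 -0.3251 -0.4549]
[[0.7, -0.4], [1.2, 0.4], [-0.2, -0.1], [-0.3, -0.5], [-0.3, -1.4], [-0.0, -0.3], [-2.3, 0.3], [-1.2, 0.8], [0.7, -1.1]]
[ 0.5454576  -0.32576857  0.07978115] 0.0009494627329132532
```

```bash
cat >> h.py <<'E'
from scipy.spatial.transform import Rotation
def st():
    s=read_state();w,x,y,z=s["ee_rot"];R=Rotation.from_quat([x,y,z,w]).as_matrix()
    return s,R,np.arctan2(-R[0,1],R[1,1])
def go(x,y,z,yaw,q=None):
    s,R,yw=st(); p=s["tcp_pos"] if q is None else np.array(q); t=(yw-yaw+np.pi/2)%np.pi-np.pi/2
    R2=R@Rotation.from_euler("z",t).as_matrix()
    print("turn %.3f shift cm"%t,(R2.T@(np.array([x,y,z])-p)*100).round(2),"yaw",yw.round(3),"j6",s["joint_pos"][5].round(2),"F",s["ft_force"].round(1),"t",s["time_s"])
E
python3 - <<'E'
from h import *
go(.45,.25,.231,-.455); go(.5457,-.3252,.23,-.455,(.45,.25,.231))
E
```

```text
turn 0.218 shift cm [-4.242e+01 -1.628e+01 -1.000e-02] yaw -0.237 j6 -0.12 F [-1.2 -0.8  0.3] t 0.1
turn 0.218 shift cm [-33.87 -47.46   0.19] yaw -0.237 j6 -0.12 F [-1.2 -0.8  0.3] t 0.1
```

Call:
step_arm:
  steps:
    - [8.5,0,0,0,0.109]
    - [8.5,0,0,0,0.109]
    - [8.5,-4.7,-1.8,0,0]
    - [8.5,-4.7,-1.8,0,0]
    - [8.5,-4.7,-1.8,0,0]
    - [8.5,-4.7,-1.8,0,0]
    - [8.5,-4.7,-1.8,0,0]
    - [8.5,-4.7,-1.8,0,0]
    - [8.5,-4.7,-1.8,0,0]
    - [8.5,-4.7,-1.8,0,0]
    - [8.5,-4.7,-1.8,0,0]

```text
time_s: 1.48
tcp_pos: [0.4503, 0.2505, 0.2311]
ee_rot: [-0.0, 0.225, 0.974, -0.0]
ft_force: [-0.2, -0.2, 0.5]
opening: 0.085
gripper_force: 0.0
```

Call:
step_arm:
  steps:
    - [8.5,-3,-4.2,0,0]
    - [8.5,-3,-4.2,0,0]
    - [8.5,-3,-4.2,0,0]
    - [8.5,-3,-4.2,0,0]
    - [8.5,-3,-4.2,0,0]
    - [8.5,-3,-4.2,0,0]
    - [8.5,-3,-4.2,0,0]
    - [8.5,-3,-4.2,0,0]
    - [8.5,-3,-4.2,0,0]
    - [8.5,-3,-4.2,0,0]
    - [8.5,-3,-4.2,0,0]
    - [8.5,0,0,0,0]

```text
time_s: 2.98
tcp_pos: [0.5433, -0.3119, 0.2306]
ee_rot: [0.0, 0.227, 0.974, -0.001]
ft_force: [0.4, 1.0, 0.6]
opening: 0.0847
gripper_force: 0.0
```

Run:
```python
from h import *
go(.5456,-.3254,.13,-.458)
```

```text
turn -0.000 shift cm [-0.8  -1.1  10.06] yaw -0.458 j6 -1.74 F [0.4 1.  0.6] t 2.975
```

Call:
step_arm:
  steps:
    - [8.5,-0.8,-1.1,2,0]
    - [8.5,0,0,5,0]
    - [8.5,0,0,5,0]
    - [8.5,0,0,0,0]

```text
time_s: 3.48
tcp_pos: [0.5417, -0.3179, 0.1064]
ee_rot: [-0.005, 0.225, 0.974, 0.002]
ft_force: [0.2, 1.2, 0.0]
opening: 0.0852
gripper_force: 0.0
```

Run:
```python
from h import *
go(.5456,-.3254,.015,-.458)
a=read_camera("top")[200:275,340:415];b=read_camera("side")[215:315,205:305]
cv2.imwrite("pics/g1.png",np.hstack([cv2.resize(a,(400,400),interpolation=2),cv2.resize(b,(400,400),interpolation=2)]))
```

```text
turn 0.004 shift cm [-0.78 -0.52  9.13] yaw -0.454 j6 -1.76 F [0.2 1.2 0. ] t 3.475
```

View pics/g1.png

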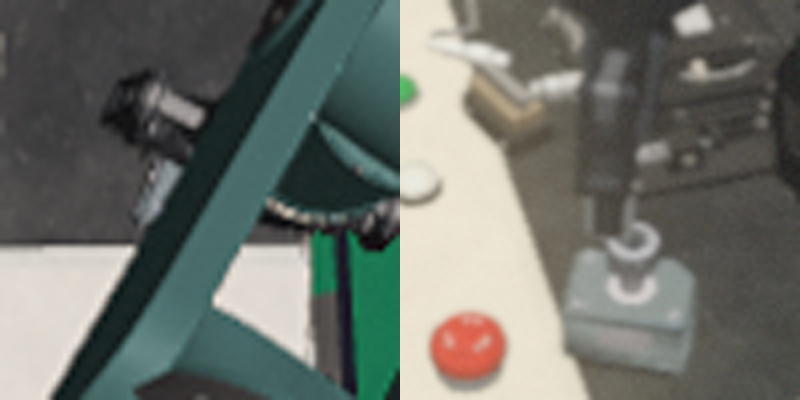

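Call:
step_arm:
  steps:
    - [8.5,-0.4,-0.3,1,0]
    - [8.5,-0.4,-0.2,0,0]
    - [8.5,0,0,0,0]

```text
time_s: 3.95
tcp_pos: [0.5513, -0.3304, 0.1023]
ee_rot: [0.001, 0.226, 0.974, -0.0]
ft_force: [-0.0, 0.7, -0.8]
opening: 0.0851
gripper_force: 0.0
```

Run:
```python
from h import *
go(.5456,-.3254,.015,-.458);s,R,y=st();print(s["tcp_pos"],R[:,2],s["qvel"].round(3))
```

```text
turn 0.003 shift cm [0.75 0.2  8.73] yaw -0.455 j6 -1.76 F [-0.   0.7 -0.8] t 3.95
[ 0.55131741 -0.33040285  0.10233392] [ 0.00164157 -0.00139516 -0.99999768] [ 0.001 -0.003  0.013  0.002  0.002  0.   ]
```

Call:
step_arm:
  steps:
    - [8.5,0.75,0.2,0,0]
    - [8.5,0,0,3,0]
    - [8.5,0,0,3,0]
    - [8.5,0,0,1.5,0]
    - [8.5,0,0,1.2,0]
    - [8.5,0,0,0,0]
    - [8.5,0,0,0,0]

```text
time_s: 4.82
tcp_pos: [0.5452, -0.3249, 0.0152]
ee_rot: [0.001, 0.225, 0.974, -0.0]
ft_force: [0.5, -1.1, 0.2]
opening: 0.0853
gripper_force: 0.0
```

Run:
```python
from h import *
go(.5456,-.3254,.015,-.458);s,R,y=st();print(s["tcp_pos"],R[:,2],s["qvel"].round(3))
```

```text
turn 0.003 shift cm [-0.06 -0.03  0.02] yaw -0.455 j6 -1.76 F [ 0.5 -1.1  0.2] t 4.825
[ 0.54516699 -0.32489097  0.01515133] [ 1.09865839e-03 -9.60509508e-04 -9.99998935e-01] [-0.001 -0.005 -0.003 -0.     0.     0.001]
```

Call:
step_arm:
  steps:
    - [4,0,0,0,0]
    - [4,0,0,0,0]
    - [4,0,0,0,0]
    - [4,0,0,0,0]
    - [4,0,0,0,0]
    - [4,0,0,0,0]

```text
time_s: 5.58
tcp_pos: [0.5451, -0.325, 0.0152]
ee_rot: [0.001, 0.225, 0.974, -0.0]
ft_force: [-1.0, -0.9, 5.5]
opening: 0.049
gripper_force: 63.9
```

Call:
step_arm:
  steps:
    - [4,0,0,-1,0]
    - [4,0,0,-3,0]
    - [4,0,0,-4,0]
    - [4,0,0,-4,0]
    - [4,0,0,-4,0]
    - [4,0,0,-4,0]
    - [4,0,0,0,0]
    - [4,0,0,0,0]

```text
time_s: 6.58
tcp_pos: [0.5435, -0.3236, 0.2128]
ee_rot: [-0.001, 0.225, 0.974, 0.001]
ft_force: [-0.4, 0.8, -4.3]
opening: 0.0491
gripper_force: 67.0
```

Run:
```python
from h import *
s,R,y=st();print(s["opening"],s["tcp_pos"]);go(.46,0,.215,-.455);go(.5594,.3315,.215,-.455,(.46,0,.215));go(.5594,.3315,.215,-.194)
```

```text
0.04909432355498886 [ 0.54349466 -0.32355355  0.21282916]
turn 0.000 shift cm [21.72 25.39 -0.15] yaw -0.455 j6 -1.76 F [-0.4  0.8 -4.3] t 6.575
turn 0.000 shift cm [5.640e+00 3.415e+01 3.000e-02] yaw -0.455 j6 -1.76 F [-0.4  0.8 -4.3] t 6.575
turn -0.261 shift cm [11.07 64.58 -0.12] yaw -0.455 j6 -1.76 F [-0.4  0.8 -4.3] t 6.575
```

Call:
step_arm:
  steps:
    - [4,1.4,1.6,0,0]
    - [4,2.7,3.2,0,0]
    - [4,2.7,3.2,0,0]
    - [4,2.7,3.2,0,0]
    - [4,2.7,3.2,0,0]
    - [4,2.7,3.2,0,0]
    - [4,2.7,3.2,0,0]
    - [4,2.7,3.2,0,0]
    - [4,1.4,1.6,0,0]
    - [4,0.7,4.2,0,0]
    - [4,0.7,4.2,0,0]
    - [4,0.7,4.2,0,0]

```text
time_s: 8.07
tcp_pos: [0.4965, 0.125, 0.2127]
ee_rot: [-0.002, 0.225, 0.974, -0.001]
ft_force: [0.9, -0.3, -4.0]
opening: 0.0489
gripper_force: 67.0
```

Call:
step_arm:
  steps:
    - [4,0.7,4.2,0,0]
    - [4,0.7,4.2,0,0]
    - [4,0.7,4.2,0,0]
    - [4,0.7,4.2,0,0]
    - [4,0.6,3,0,0]
    - [4,0,1.5,0,0]
    - [4,0,0,0,-0.13]
    - [4,0,0,0,-0.13]
    - [4,0,0,0,0]
    - [4,0,0,0,0]
    - [4,0,0,0,0]

```text
time_s: 9.45
tcp_pos: [0.5614, 0.3293, 0.2141]
ee_rot: [-0.0, 0.098, 0.995, -0.0]
ft_force: [1.1, -0.7, -3.5]
opening: 0.0493
gripper_force: 67.0
```

Run:
```python
from h import *
s,R,y=st();print(s["opening"],s["tcp_pos"],R[:,2],s["qvel"].round(2));go(.5594,.3315,.13,-.194)
```

```text
0.04925527263095729 [0.56140838 0.32925226 0.214096  ] [-4.54936047e-04 -3.38903083e-04 -9.99999839e-01] [ 0.   -0.   -0.   -0.    0.   -0.01]
turn -0.002 shift cm [0.24 0.19 8.41] yaw -0.196 j6 -0.95 F [ 1.1 -0.7 -3.5] t 9.45
```

Call:
step_arm:
  steps:
    - [4,0.24,0.19,2,0]
    - [4,0,0,4,0]
    - [4,0,0,4,0]
    - [4,0,0,3.2,0]
    - [4,0,0,0,0]
    - [4,0,0,0,0]
    - [4,0,0,0,0]

```text
time_s: 10.32
tcp_pos: [0.5611, 0.3326, 0.0843]
ee_rot: [0.002, 0.097, 0.995, 0.001]
ft_force: [0.2, 0.5, -3.7]
opening: 0.0492
gripper_force: 66.9
```

Run:
```python
from h import *
s,R,y=st();print(s["tcp_pos"]);go(.5594,.3315,.08,-.194)
A=read_camera("top");B=read_camera("side");cv2.imwrite("pics/top2.png",A);cv2.imwrite("pics/side2.png",B)
a=A[205:255,126:176];b=B[120:180,180:240]
cv2.imwrite("pics/g2.png",np.hstack([cv2.resize(a,(400,400),interpolation=2),cv2.resize(b,(400,400),interpolation=2)]))
```

```text
[0.56109084 0.33255819 0.08430404]
turn -0.001 shift cm [ 0.15 -0.14  0.43] yaw -0.195 j6 -0.95 F [ 0.2  0.5 -3.7] t 10.325
```

View pics/g2.png

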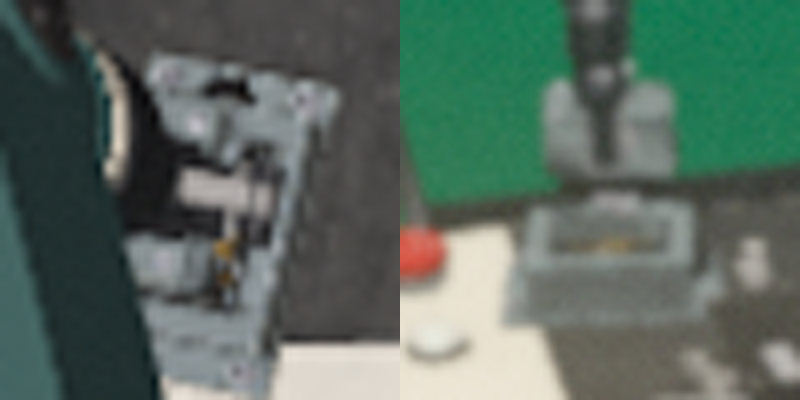

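Run:
```python
from h import *
s,R,y=st();t=s["tcp_pos"];print(t)
k=400/60
def g(P): 
    q=proj("side",P);return (((q-[180,120])+.5)*k-.5+[400,0]).round(0)
q=[t[0],t[1],t[2]-.015,y]
print("hood",g(pose(q,[(x,yy,z) for z in(.046,.014) for x in(-.033,.033) for yy in(-.025,)])))
print("screw",g(pose(q,[(0,0,-.012),(0,0,-.015)])))
d=[.5595,.3316,0,-.194]
print("rim -y",g(pose(d,[(-.044,-.036,.038),(.044,-.036,.038),(-.044,.036,.038),(.044,.036,.038),(-.0285,-.0215,.038),(.0285,-.0215,.038),(0,0,.023)])))
k=8
def T(P): 
    q=proj("top",P);return (((q-[126,205])+.5)*k-.5).round(0)
print("top hood",T(pose(q,[(.033,-.025,.046),(-.033,-.025,.046),(.033,.013,.046)])))
print("top rim",T(pose(d,[(-.044,-.036,.038),(.044,-.036,.038),(-.044,.036,.038),(.044,.036,.038)])))
A=cv2.imread("pics/top2.png")[200:260,126:176];B=cv2.imread("pics/side2.png")[125:175,180:230]
cv2.imwrite("pics/g3.png",np.hstack([cv2.resize(A,None,fx=8,fy=8,interpolation=2)[:480,:360],cv2.resize(B,None,fx=8.6,fy=8.6,interpolation=2)[:480,:430]][0:2] if 0 else [cv2.resize(A[:50],(400,400),interpolation=2),cv2.resize(B,(400,400),interpolation=2)]))
```

```text
[0.56068021 0.33237985 0.08395163]
hood [[540. 121.]
 [671. 118.]
 [545. 179.]
 [673. 175.]]
screw [[612. 202.]
 [612. 207.]]
rim -y [[526. 268.]
 [696. 263.]
 [532. 209.]
 [694. 203.]
 [557. 255.]
 [666. 251.]
 [614. 260.]]
top hood [[226. 106.]
 [183. 295.]
 [118.  85.]]
top rim [[261. 352.]
 [314. 112.]
 [ 65. 315.]
 [121.  76.]]
```

Call:
step_arm:
  steps:
    - [4,0.15,-0.11,0,0]
    - [4,0,0,1.5,0]
    - [4,0,0,1.3,0]
    - [4,0,0,0,0]
    - [4,0,0,0,0]
    - [4,0,0,0,0]

```text
time_s: 11.18
tcp_pos: [0.5581, 0.3311, 0.0545]
ee_rot: [0.0, 0.097, 0.995, -0.0]
ft_force: [-0.5, 0.1, -3.6]
opening: 0.049
gripper_force: 67.1
```

Run:
```python
from h import *
go(.559,.3316,.039,-.194);print(st()[0]["tcp_pos"])
```

```text
turn -0.001 shift cm [-0.08  0.06  1.55] yaw -0.195 j6 -0.95 F [-0.5  0.1 -3.6] t 11.175
[0.55809916 0.33113136 0.05446343]
```

Call:
step_arm:
  steps:
    - [4,-0.08,0.05,0.2,0]
    - [4,0,0,0.2,0]
    - [4,0,0,0.2,0]
    - [4,0,0,0,0]
    - [4,0,0,0,0]

```text
time_s: 11.8
tcp_pos: [0.5587, 0.3316, 0.0483]
ee_rot: [-0.0, 0.097, 0.995, 0.0]
ft_force: [-0.8, 1.3, -1.9]
opening: 0.0491
gripper_force: 67.1
```

Call:
step_arm:
  steps:
    - [4,0,0,0.2,0]
    - [4,0,0,0.2,0]
    - [4,0,0,0.2,0]
    - [4,0,0,0,0]
    - [4,0,0,0,0]

```text
time_s: 12.42
tcp_pos: [0.5586, 0.3314, 0.0419]
ee_rot: [-0.0, 0.097, 0.995, -0.0]
ft_force: [-1.5, 2.1, -4.0]
opening: 0.0486
gripper_force: 67.0
```

Call:
step_arm:
  steps:
    - [4,0,0,0.1,0]
    - [4,0,0,0.1,0]
    - [4,0,0,0.1,0]
    - [4,0,0,0.1,0]
    - [4,0,0,0,0]

```text
time_s: 13.05
tcp_pos: [0.5586, 0.3315, 0.0393]
ee_rot: [-0.0, 0.097, 0.995, -0.0]
ft_force: [-5.8, 0.7, 7.4]
opening: 0.049
gripper_force: 68.4
```

Call:
step_arm:
  steps:
    - [4,0,0,0.1,0]
    - [4,0,0,0.1,0]
    - [4,0,0,0,0]
    - [4,0,0,0,0]

```text
time_s: 13.55
tcp_pos: [0.5586, 0.3315, 0.0392]
ee_rot: [0.0, 0.097, 0.995, 0.0]
ft_force: [-8.4, -1.0, 22.1]
opening: 0.0487
gripper_force: 70.3
```

Call:
step_arm:
  steps:
    - [4,0,0,-0.15,0]
    - [5.5,0,0,0,0]
    - [7,0,0,0,0]
    - [8.5,0,0,0,0]
    - [8.5,0,0,0,0]
    - [8.5,0,0,0,0]
    - [8.5,0,0,0,0]

```text
time_s: 14.42
tcp_pos: [0.5588, 0.3314, 0.0377]
ee_rot: [-0.0, 0.097, 0.995, -0.0]
ft_force: [0.2, 0.2, 0.6]
opening: 0.0851
gripper_force: 0.0
```

Call:
step_arm:
  steps:
    - [8.5,0,0,-1,0]
    - [8.5,0,0,-1.5,0]
    - [8.5,0,0,-1.6,0]
    - [8.5,0,0,0,0.1]
    - [8.5,0,0,0,0.1]
    - [8.5,0,0,0,0]
    - [8.5,0,0,0,0]

```text
time_s: 15.3
tcp_pos: [0.5591, 0.3315, 0.0795]
ee_rot: [0.0, 0.195, 0.981, 0.0]
ft_force: [-0.2, -0.9, 0.9]
opening: 0.0849
gripper_force: 0.0
```

Run:
```python
from h import *
go(.559,.3316,.080,-.394);print(st()[0]["tcp_pos"])
B=read_camera("side");A=read_camera("top");cv2.imwrite("pics/side4.png",B)
a=A[205:255,126:176];b=B[130:180,185:235]
cv2.imwrite("pics/g4.png",np.hstack([cv2.resize(a,(400,400),interpolation=2),cv2.resize(b,(400,400),interpolation=2)]))
f=lambda P:(((proj("side",P)-[185,130])+.5)*8-.5+[400,0]).round(0)
q=[.5595,.3316,.024,-.194]
print(f(pose(q,[(0,0,.078),(0,0,.046),(-.033,-.025,.046),(.033,-.025,.046),(.033,.013,.046),(-.033,.025,.046),(-.033,-.025,.014),(.033,-.025,.014)])))
```

```text
turn 0.001 shift cm [ 0.01  0.   -0.05] yaw -0.393 j6 -0.75 F [-0.2 -0.9  0.9] t 15.3
[0.55906634 0.33154894 0.07946553]
[[607.  69.]
 [611. 136.]
 [533. 163.]
 [687. 158.]
 [686. 122.]
 [537. 115.]
 [538. 230.]
 [690. 225.]]
```

View pics/g4.png

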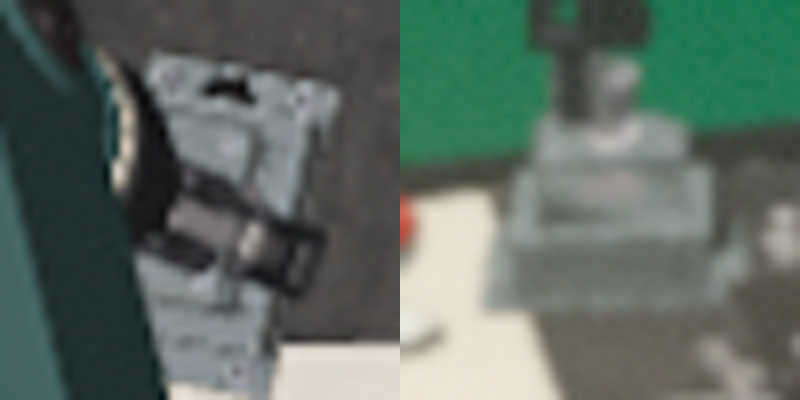

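Call:
step_arm:
  steps:
    - [1.5,0,0,0,0]
    - [1.5,0,0,0,0]
    - [1.5,0,0,0,0]
    - [1.5,0,0,0,0]
    - [1.5,0,0,0,0]
    - [1.5,0,0,0,0]
    - [1.5,0,0,0,0]
    - [1.5,0,0,0,0]

```text
time_s: 16.4
tcp_pos: [0.559, 0.3315, 0.0789]
ee_rot: [0.0, 0.196, 0.981, 0.0]
ft_force: [-0.6, 1.1, 2.3]
opening: 0.0241
gripper_force: 58.7
```

Run:
```python
from h import *
s,R,y=st();print(s["ft_force"]@R,s["wrist_torque"],s["opening"])
```

```text
[ 0.93999646  0.80859807 -2.27399595] [ 0.09910791  0.03512729 -0.01236742] 0.02411495869261695
```

Call:
step_arm:
  steps:
    - [1.5,0,0,-0.01,-0.1]
    - [1.5,0,0,-0.01,-0.1]
    - [1.5,0,0,-0.01,-0.1]
    - [1.5,0,0,-0.01,-0.1]
    - [1.5,0,0,0,0]
    - [1.5,0,0,0,0]

```text
time_s: 17.15
tcp_pos: [0.5589, 0.3311, 0.0792]
ee_rot: [0.0, -0.002, 1.0, -0.0]
ft_force: [0.3, -0.9, 2.3]
opening: 0.0243
gripper_force: 58.9
```

Call:
step_arm:
  steps:
    - [1.5,0,0,0.1,0]
    - [1.5,0,0,0,0]
    - [1.5,0,0,0,0]

```text
time_s: 17.52
tcp_pos: [0.559, 0.3312, 0.0789]
ee_rot: [0.0, -0.002, 1.0, -0.0]
ft_force: [-0.8, -3.0, 7.7]
opening: 0.0242
gripper_force: 59.5
```

Run:
```python
from h import *
s,R,y=st();print(s["ft_force"]@R,s["wrist_torque"],s["opening"],y,s["joint_pos"][5])
```

```text
[ 0.81446002 -2.99159686 -7.72974706] [-0.58001569  0.1716694  -0.02262177] 0.024236454605771816 0.003997344485982186 -1.1455036425404541
```

Call:
step_arm:
  steps:
    - [1.5,0,0,-0.01,-0.1]
    - [1.5,0,0,-0.01,-0.1]
    - [1.5,0,0,0,0]

```text
time_s: 17.9
tcp_pos: [0.5589, 0.3314, 0.079]
ee_rot: [0.0, -0.102, 0.995, -0.0]
ft_force: [-1.5, -1.7, 5.9]
opening: 0.024
gripper_force: 59.3
```

Call:
step_arm:
  steps:
    - [1.5,0,0,-0.01,-0.1]
    - [1.5,0,0,-0.01,-0.1]
    - [1.5,0,0,0,0]

```text
time_s: 18.27
tcp_pos: [0.5589, 0.3313, 0.0793]
ee_rot: [0.0, -0.201, 0.98, -0.0]
ft_force: [-1.4, -1.8, 7.5]
opening: 0.0241
gripper_force: 59.3
```

Call:
step_arm:
  steps:
    - [1.5,0,0,-0.01,-0.1]
    - [1.5,0,0,-0.01,-0.1]
    - [1.5,0,0,0,0]

```text
time_s: 18.65
tcp_pos: [0.5591, 0.3313, 0.0793]
ee_rot: [0.0, -0.298, 0.955, -0.0]
ft_force: [-0.1, -2.5, 7.0]
opening: 0.0239
gripper_force: 59.2
```

Call:
step_arm:
  steps:
    - [1.5,0,0,-0.01,-0.1]
    - [1.5,0,0,-0.01,-0.1]
    - [1.5,0,0,0,0]

```text
time_s: 19.02
tcp_pos: [0.5593, 0.3314, 0.0795]
ee_rot: [0.0, -0.392, 0.92, -0.0]
ft_force: [0.1, -1.4, 6.1]
opening: 0.0239
gripper_force: 59.1
```

Turned back 1.2 rad so far, still riding the thread.

Call:
step_arm:
  steps:
    - [1.5,0,0,-0.01,-0.1]
    - [1.5,0,0,-0.01,-0.1]
    - [1.5,0,0,0,0]

```text
time_s: 19.4
tcp_pos: [0.5591, 0.3316, 0.0789]
ee_rot: [0.0, -0.481, 0.877, -0.0]
ft_force: [0.6, 1.4, -1.3]
opening: 0.0238
gripper_force: 58.9
```

Call:
step_arm:
  steps:
    - [1.5,0,0,-0.01,-0.1]
    - [1.5,0,0,0,0]

```text
time_s: 19.65
tcp_pos: [0.5587, 0.3314, 0.079]
ee_rot: [-0.0, -0.524, 0.852, -0.0]
ft_force: [1.5, 0.4, -1.5]
opening: 0.0243
gripper_force: 58.9
```

Call:
step_arm:
  steps:
    - [4.5,0,0,0,0]
    - [4.5,0,0,0,0]
    - [4.5,0,0,0,0]
    - [4.5,0,0,0,0]

```text
time_s: 20.15
tcp_pos: [0.5588, 0.3315, 0.0793]
ee_rot: [-0.0, -0.525, 0.851, 0.0]
ft_force: [0.2, -0.8, 0.3]
opening: 0.0446
gripper_force: 0.0
```

Run:
```python
from h import *
go(.559,.3315,.079,-.194)
B=read_camera("side")
a=cv2.imread("pics/side4.png")[130:180,185:235];b=B[130:180,185:235]
cv2.imwrite("pics/g5.png",np.hstack([cv2.resize(a,(400,400),interpolation=2),cv2.resize(b,(400,400),interpolation=2)]))
```

```text
turn 1.299 shift cm [-0.02  0.01  0.03] yaw 1.105 j6 -2.25 F [ 0.2 -0.8  0.3] t 20.15
```

View pics/g5.png

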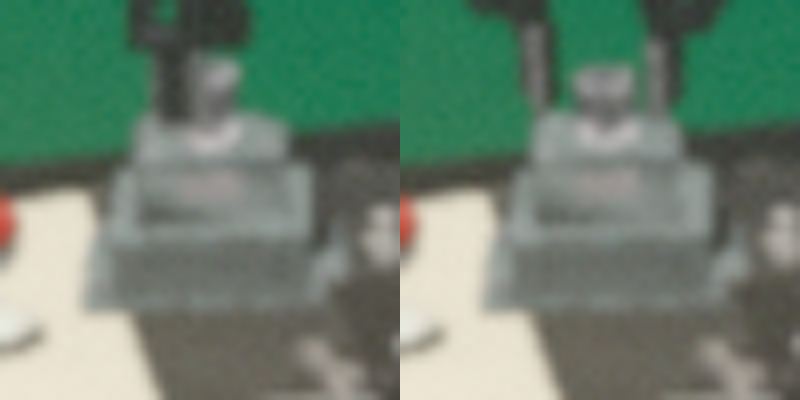

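Call:
step_arm:
  steps:
    - [1.5,0,0,0,0]
    - [1.5,0,0,0,0]
    - [1.5,0,0,0,0]
    - [1.5,0,0,0,0]
    - [1.5,0,0,0,0]

```text
time_s: 20.82
tcp_pos: [0.5588, 0.3315, 0.0794]
ee_rot: [-0.0, -0.525, 0.851, -0.0]
ft_force: [-1.0, 0.1, 3.9]
opening: 0.0234
gripper_force: 58.7
```

Call:
step_arm:
  steps:
    - [1.5,0,0,0.014,0.15]
    - [1.5,0,0,0.014,0.15]
    - [1.5,0,0,0.014,0.15]
    - [1.5,0,0,0.014,0.15]
    - [1.5,0,0,0,0]

```text
time_s: 21.45
tcp_pos: [0.5593, 0.3318, 0.0789]
ee_rot: [0.001, -0.251, 0.968, 0.0]
ft_force: [-0.5, 1.5, 2.9]
opening: 0.0237
gripper_force: 58.8
```

Call:
step_arm:
  steps:
    - [1.5,0,0,0.014,0.15]
    - [1.5,0,0,0.014,0.15]
    - [1.5,0,0,0.015,0.15]
    - [1.5,0,0,0.014,0.15]
    - [1.5,0,0,0.014,0.15]
    - [1.5,0,0,0.015,0.15]
    - [1.5,0,0,0.014,0.15]
    - [1.5,0,0,0.014,0.15]
    - [1.5,0,0,0.015,0.15]
    - [1.5,0,0,0.014,0.15]
    - [1.5,0,0,0,0]
    - [1.5,0,0,0,0]

```text
time_s: 22.95
tcp_pos: [0.5595, 0.3321, 0.0776]
ee_rot: [0.0, 0.475, 0.88, 0.001]
ft_force: [1.1, 2.5, 2.2]
opening: 0.024
gripper_force: 58.8
```

Call:
step_arm:
  steps:
    - [1.5,0,0,0.014,0.15]
    - [1.5,0,0,0.014,0.15]
    - [1.5,0,0,0.015,0.15]
    - [1.5,0,0,0.014,0.15]
    - [1.5,0,0,0.014,0.15]
    - [1.5,0,0,0.015,0.15]
    - [1.5,0,0,0.014,0.15]
    - [1.5,0,0,0.014,0.15]
    - [1.5,0,0,0.015,0.15]
    - [1.5,0,0,0.014,0.15]
    - [1.5,0,0,0,0]
    - [1.5,0,0,0,0]

```text
time_s: 24.45
tcp_pos: [0.5605, 0.3317, 0.0763]
ee_rot: [0.0, 0.947, 0.32, 0.002]
ft_force: [4.9, 2.8, 2.2]
opening: 0.024
gripper_force: 58.8
```

Run:
```python
from h import *
go(.559,.3315,.079,-.194);s,R,y=st();print(s["tcp_pos"],s["wrist_torque"])
```

```text
turn 0.846 shift cm [-0.14  0.05 -0.27] yaw -2.489 j6 1.35 F [4.9 2.8 2.2] t 24.45
[0.56050704 0.3317008  0.07633486] [ 0.35652237 -1.02011451 -0.01668794]
```

Call:
step_arm:
  steps:
    - [1.5,0,0,0.014,0.14]
    - [1.5,0,0,0.013,0.14]
    - [1.5,0,0,0.014,0.14]
    - [1.5,0,0,0.013,0.14]
    - [1.5,0,0,0.014,0.14]
    - [1.5,0,0,0.013,0.14]
    - [1.5,0,0,0.014,0.14]
    - [1.5,0,0,0.013,0.14]
    - [1.5,0,0,0.014,0.14]
    - [1.5,0,0,0.013,0.14]
    - [1.5,0,0,0,0]
    - [1.5,0,0,0,0]

```text
time_s: 25.95
tcp_pos: [0.559, 0.3307, 0.0747]
ee_rot: [0.0, 0.931, -0.365, 0.0]
ft_force: [3.5, -3.7, 6.1]
opening: 0.0234
gripper_force: 59.1
```

Call:
step_arm:
  steps:
    - [4.5,0,0,0,0]
    - [4.5,0,0,0,0]
    - [4.5,0,0,0,0]
    - [4.5,0,0,0,0]

```text
time_s: 26.45
tcp_pos: [0.5584, 0.3315, 0.0742]
ee_rot: [0.0, 0.93, -0.368, -0.0]
ft_force: [-0.0, 0.6, -0.1]
opening: 0.045
gripper_force: 0.0
```

Call:
step_arm:
  steps:
    - [4.5,0,0,0,-0.17]
    - [4.5,0,0,0,-0.17]
    - [4.5,0,0,0,-0.17]
    - [4.5,0,0,0,-0.17]
    - [4.5,0,0,0,-0.17]
    - [4.5,0,0,0,-0.17]
    - [4.5,0,0,0,-0.17]
    - [4.5,0,0,0,-0.17]
    - [4.5,0,0,0,-0.17]
    - [4.5,0,0,0,-0.17]
    - [4.5,0,0,0,0]
    - [4.5,0,0,0,0]

```text
time_s: 27.95
tcp_pos: [0.5587, 0.3315, 0.0745]
ee_rot: [0.0, 0.891, 0.455, -0.0]
ft_force: [-0.4, -0.9, 0.0]
opening: 0.0448
gripper_force: 0.0
```

Run:
```python
from h import *
go(.559,.3315,.075,-.194);s,R,y=st();print(s["tcp_pos"],R[:,2])
B=read_camera("side")[130:180,185:235];cv2.imwrite("pics/g6.png",cv2.resize(B,(400,400),interpolation=2))
```

```text
turn 1.138 shift cm [ 0.03 -0.01 -0.05] yaw -2.198 j6 1.06 F [-0.4 -0.9  0. ] t 27.95
[0.55873206 0.33145336 0.0744825 ] [-1.74399557e-04 -1.25004939e-04 -9.99999977e-01]
```

View pics/g6.png

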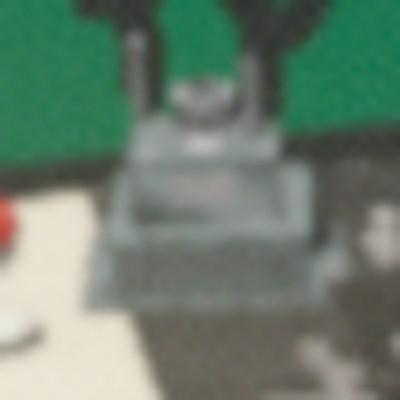

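Call:
step_arm:
  steps:
    - [1.5,0,0,0,0]
    - [1.5,0,0,0,0]
    - [1.5,0,0,0,0]
    - [1.5,0,0,0,0]
    - [1.5,0,0,0,0]

```text
time_s: 28.62
tcp_pos: [0.5589, 0.3316, 0.0747]
ee_rot: [-0.0, 0.89, 0.456, 0.0]
ft_force: [-1.0, 0.4, 4.3]
opening: 0.0243
gripper_force: 58.8
```

Call:
step_arm:
  steps:
    - [1.5,0,0,0.013,0.14]
    - [1.5,0,0,0.013,0.14]
    - [1.5,0,0,0.014,0.14]
    - [1.5,0,0,0.013,0.14]
    - [1.5,0,0,0.013,0.14]
    - [1.5,0,0,0.014,0.14]
    - [1.5,0,0,0.013,0.14]
    - [1.5,0,0,0.013,0.14]
    - [1.5,0,0,0.014,0.14]
    - [1.5,0,0,0.013,0.14]
    - [1.5,0,0,0.013,0.14]
    - [1.5,0,0,0,0]

```text
time_s: 30.12
tcp_pos: [0.5591, 0.3313, 0.0733]
ee_rot: [0.0, 0.957, -0.292, 0.0]
ft_force: [-0.5, -1.0, 3.9]
opening: 0.0236
gripper_force: 58.9
```

Call:
step_arm:
  steps:
    - [1.5,0,0,0,0]
    - [1.5,0,0,0,0]
    - [1.5,0,0,0,0]

```text
time_s: 30.5
tcp_pos: [0.559, 0.3314, 0.0732]
ee_rot: [0.0, 0.957, -0.292, 0.0]
ft_force: [-0.5, -1.2, 5.2]
opening: 0.0239
gripper_force: 59.0
```

Run:
```python
from h import *
go(.559,.3315,.075,-.194);s,R,y=st();print(s["tcp_pos"],s["qvel"].round(3),s["wrist_torque"])
B=read_camera("side")[130:180,185:235];cv2.imwrite("pics/g7.png",cv2.resize(B,(400,400),interpolation=2))
```

```text
turn -0.398 shift cm [-0.01 -0.01 -0.18] yaw 2.55 j6 2.59 F [-0.5 -1.2  5.2] t 30.5
[0.55902322 0.33135432 0.07319417] [-0.     0.001 -0.     0.    -0.    -0.   ] [-0.27407577  0.06717001 -0.02532069]
```

View pics/g7.png

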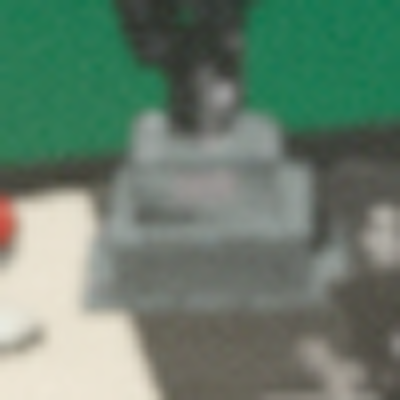

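```bash
python3 -c "
from plant import *
print(hand_in())"
```

```text
the job is handed in; nothing more can be done
None
```

The plug is fully home in the dock with its bevels matched. I turned the screw back until it dropped off the thread end, then about one full turn forward, and the arm still grips the knob; I handed the job in at about 30.5 s. I did not tug-test the thread: the screw moving down as it turned, with little resistance, is the evidence that it engaged.

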